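Clear the bench after a digestion run

ROBOT

A 6-joint arm with a two-finger parallel gripper is mounted at the origin on the work surface. World frame = base frame: x ahead of the robot, y to its left, z up, the work surface at z = 0. Lengths are in mm, angles in rad, forces in N, time in s.
With the tool pointing down it reaches from about 350 to 775 mm from the base axis. Payload 7.3 kg.
Tool frame: the origin (TCP) lies on the front face of the gripper's body, between the roots of the fingers; the fingertips stand 66 mm ahead of it and the grasp point (between the pads) lies 47 mm ahead of it (bot.tip_extent is the distance from the TCP to the fingertips, in mm); z points along the fingers, y is the line along which they close (so a half turn about z gives the same grasp; the last joint's range is limited). The gripper opens to 92 mm and grips with 3 to 60 N. Pads are 19 mm wide; open, the fingers measure 130 mm over their backs; the gripper's body (75 mm by 190 mm) begins 47 mm behind the grasp point.
Start: joints at [1.101, 0.342, 1.524, -0, 1.275, -0.146], TCP at [167.023, 497.737, 292.241] pointing down, gripper open.
Joint ranges: [-2.53, 2.53], [-0.77, 2.02], [0.04, 2.7], [-1, 4.14], [0.28, 2.66], [-3.11, 3.11]. Speed limits (rad/s): [2.57, 2.57, 3.14, 3.14, 3.14, 3.14].

INTERFACE

Orientations are given as [roll, pitch, yaw] about the fixed x, y, z axes, in that order (R = Rz(yaw) Ry(pitch) Rx(roll)).
In Python, from plant import readout, viewer, order, bot gives the robot as it stands.
- The arm moves only by the shell command python3 -m creep 'ROWS'. ROWS is text: rows parted by semicolons, each of 7 numbers parted by spaces: the shift along the world's x, y, z in m, then the turn, a rotation vector about the world's x, y, z in rad, then the opening in per cent of the stroke, from 0 (shut) to 100 (fully open). A call has 1 to 8 rows; each row shifts and turns the commanded pose from where the row before left it; what a row does not reach is not made up. A row lasts 1/12 s, in which the tool goes at most 41.7 mm and 7.16 degrees, less where a joint would pass 70% of its speed; a pose out of reach is approached as far as the arm can. A call is refused whole if a number of a shift passes 0.0417 or a number of a turn 0.125, either way. A call with a gripper value outside its range is refused whole. The fingers move at their own pace and stop on an object; the grip force is fixed at half the most. Time passes only in rows, so rows that do not move let the fingers close. It gives the time, the measured TCP pose, the force, the opening and the grip force at its end, in the units of the state.
- readout.get_obs(): the state, without advancing time (a new reading comes with each control period).
- viewer.capture(name): name is "scene" or "top"; returns the picture (384x512x3 uint8, red, green, blue); there is no depth.
- viewer.camera_info(name): a dict with "fx", "fy", "cx", "cy" (pixels), "D" ([k1, k2, p1, p2, k3] as OpenCV has them; the pictures are not rectified), "origin" and "rotation" of the camera in the world. Camera axes: x right, y up, looking along -z (the intrinsics and any distortion apply to the point x, -y, -z); pixel columns grow to the right and rows downward; lengths in mm; the calibration is good to about 2 mm. A picture is of the moment at which its call begins. camera_info takes no time and is no camera call.
- order.close_job(): hands the job in; it is judged then, once.
The state is a dict: "time": time; "joint_positions": joint angles; "dq": joint speeds; "tau": joint torques, N m; "tool_pos": TCP position; "tcp_rot": TCP orientation; "contact_force": force on the tool from outside, world axes, zero at the start; "moment": the same for the moment, N m; "grip_width": finger opening in mm; "finger_force": force on a finger pad.
Only numpy, scipy, OpenCV 4.12 (cv2) and the standard library are available. Lean on these libraries where they do the work, as an engineer would, in place of code of your own. Each camera call takes 0.05 s, during which the arm holds its last target. There are 200 camera calls.

TASK

Clear the bench after the digestion run: stand both amber vials, the one in the dry-block heater and the one on the bench, in the aluminium cooling rack, one to a bay, put both red-capped bottles in the red spill tray and the blue-capped bottle in the blue one. Keep everything upright, set it down rather than drop it, and leave the green-capped bottle where it stands.

Things in the scene. Friction and masses are not known exactly. Their poses are not given: they have to be found in the camera images.
- vial_heater: amber-brown glass vial with a paper label, 28 mm in diameter, 95 mm tall, its top 15 mm a white screw cap 26 mm in diameter; about 60 g; origin at the centre of its underside, z up. At the start it stands in a heater well, underside 35 mm above the bench, its top 40 mm above the metal block; lift it 55 mm straight up to free it.
- vial_bench: amber-brown glass vial with a paper label, 28 mm in diameter, 95 mm tall, its top 15 mm a white screw cap 26 mm in diameter; about 60 g; origin at the centre of its underside, z up. At the start it stands on the bench.
- red_bottle_a: white plastic reagent bottle with a red cap: body 42 mm in diameter up to 54 mm, cap 38 mm in diameter from 60 to 84 mm (the top); about 90 g; stands on the bench; origin at the centre of its underside, z up. Belongs in the red tray.
- red_bottle_b: white plastic reagent bottle with a red cap: body 42 mm in diameter up to 54 mm, cap 38 mm in diameter from 60 to 84 mm (the top); about 90 g; stands on the bench; origin at the centre of its underside, z up. Belongs in the red tray, beside the other one.
- blue_bottle: white plastic reagent bottle with a blue cap: body 42 mm in diameter up to 54 mm, cap 38 mm in diameter from 60 to 84 mm (the top); about 90 g; stands on the bench; origin at the centre of its underside, z up. Belongs in the blue tray.
- green_bottle: white plastic reagent bottle with a green cap: body 42 mm in diameter up to 54 mm, cap 38 mm in diameter from 60 to 84 mm (the top); about 90 g; stands on the bench; origin at the centre of its underside, z up. Still in use: stays where it is.
- cooling_rack: bare aluminium open box with slotted sides, fixed to the bench, outside 108 mm (its x) by 56 mm (its y), walls 40 mm high and 4 mm thick, floor 4 mm thick; a cross wall parts it into two bays, 48 mm square, centred at x = -26 and +26 mm, y = 0; each takes one vial. Origin at the centre of its underside, z up.
- red_tray: red open plastic spill tray, fixed to the bench, outside 140 mm (its x) by 90 mm (its y), walls 30 mm high and 4 mm thick, floor 4 mm thick, no dividers; origin at the centre of its underside, z up. Both red-capped bottles fit, for instance at x = -33 and +33 mm, y = 0.
- blue_tray: blue open plastic spill tray, fixed to the bench, outside 140 mm (its x) by 90 mm (its y), walls 30 mm high and 4 mm thick, floor 4 mm thick, no dividers; origin at the centre of its underside, z up. 
- heater: dry-block heater, fixed, pale housing from -85 to +72 mm in its x (panel at -x), 124 mm wide in y; square metal block 84 mm wide, its top (the highest part) 90 mm above the bench, with four round wells 31 mm in diameter, 55 mm deep at x, y = +-20 mm; the vial is in the one at x = -20, y = +20 mm. Origin under the block centre at bench level, z up.

How it is judged (in metres and radians):
At the end, for the whole second after the job is handed in: Vials upright (0.12 rad) on the rack floor, one to a bay; red-capped bottles upright on the red tray floor, the blue-capped one on the blue tray floor (undersides within 10 mm of the tray underside, axes inside the walls); all at rest; green-capped bottle within 30 mm of its start (x of vial_heater in the frame of cooling_rack between -0.052 and 0.052 m and y of vial_heater in the frame of cooling_rack between -0.026 and 0.026 m and z of vial_heater in the frame of cooling_rack between 0 and 0.01 m and angle between each of vial_heater, vial_bench, red_bottle_a, red_bottle_b, blue_bottle, green_bottle's own z axis and vertical below 0.12 rad and linear speed of each of vial_heater, vial_bench, red_bottle_a, red_bottle_b, blue_bottle below 0.02 m/s and x of vial_bench in the frame of cooling_rack between -0.052 and 0.052 m and y of vial_bench in the frame of cooling_rack between -0.026 and 0.026 m and z of vial_bench in the frame of cooling_rack between 0 and 0.01 m and x of red_bottle_a in the frame of red_tray between -0.048 and 0.048 m and y of red_bottle_a in the frame of red_tray between -0.026 and 0.026 m and z of red_bottle_a in the frame of red_tray between 0 and 0.01 m and x of red_bottle_b in the frame of red_tray between -0.048 and 0.048 m and y of red_bottle_b in the frame of red_tray between -0.026 and 0.026 m and z of red_bottle_b in the frame of red_tray between 0 and 0.01 m and x of blue_bottle in the frame of blue_tray between -0.048 and 0.048 m and y of blue_bottle in the frame of blue_tray between -0.026 and 0.026 m and z of blue_bottle in the frame of blue_tray between 0 and 0.01 m and horizontal distance between vial_heater and vial_bench above 0.03 m and distance of green_bottle from where it was at the start of the episode below 0.03 m); the robot touches nothing.
It fails at once if a vial or bottle is tipped by more than 0.6 rad (angle between any of vial_heater, vial_bench, red_bottle_a, red_bottle_b, blue_bottle, green_bottle's own z axis and vertical above 0.6 rad).
It fails at once if a vial or bottle is dropped: it moves faster than 0.8 m/s while the fingers do not touch it (a fall of more than 30 mm) ((linear speed of vial_heater above 0.8 m/s and contact force between vial_heater and the fingers below 0.05 N) or (linear speed of vial_bench above 0.8 m/s and contact force between vial_bench and the fingers below 0.05 N) or (linear speed of red_bottle_a above 0.8 m/s and contact force between red_bottle_a and the fingers below 0.05 N) or (linear speed of red_bottle_b above 0.8 m/s and contact force between red_bottle_b and the fingers below 0.05 N) or (linear speed of blue_bottle above 0.8 m/s and contact force between blue_bottle and the fingers below 0.05 N) or (linear speed of green_bottle above 0.8 m/s and contact force between green_bottle and the fingers below 0.05 N)).
It fails at once if the green-capped bottle is moved more than 30 mm (distance of green_bottle from where it was at the start of the episode above 0.03 m).
It also fails if it takes over 120 s, if anything falls off the work surface, if the arm or the gripper's body presses on something with over 40 N, if the wrist force passes 120 N, or if a joint passes its speed limit or range.

## Working session

There is one attempt and no reset: what is moved stays moved. The work goes in short steps, Python scripts to look and compute and a shell command to move; the robot and the scene stay as the last step left them, time stands still between calls to the robot, and variables do not carry over. Pictures are saved under pics/ and viewed, at most 18 in all, crops included, and the job is handed in when it is done.

```bash
mkdir -p pics; ls; python3 - <<'E'
from plant import readout, viewer, order, bot
import cv2
o=readout.get_obs(); print(o['time'],o['tool_pos'],o['tcp_rot'],o['grip_width'])
for n in("scene","top"):
    cv2.imwrite(f'pics/{n}0.png',viewer.capture(n)[:,:,::-1]); print(viewer.camera_info(n))
E
```

```text
pics
0.0 [166.88819211 497.45372904 291.54756071] [-3.14007700e+00 -2.12576049e-04  2.81777366e+00] 91.83929919134549
{'fx': 465.6878140094949, 'fy': 465.6878140094949, 'cx': 258.629511486183, 'cy': 195.9298592672912, 'D': array([-0.0424848,  0.       ,  0.       ,  0.       ,  0.       ]), 'origin': array([1087.55104895,  850.99016069,  754.3923657 ]), 'rotation': array([9.82662039e-01, 1.42014257e-03, 2.55463812e+00])}
{'fx': 433.4348891654968, 'fy': 433.4348891654968, 'cx': 259.9011123937944, 'cy': 186.4438757992721, 'D': array([-0.09737909,  0.        ,  0.        ,  0.        ,  0.        ]), 'origin': array([ 336.96757015,   -8.85308567, 1410.7260426 ]), 'rotation': array([ 0.12999019,  0.00903464, -1.54334416])}
```

View pics/scene0.png

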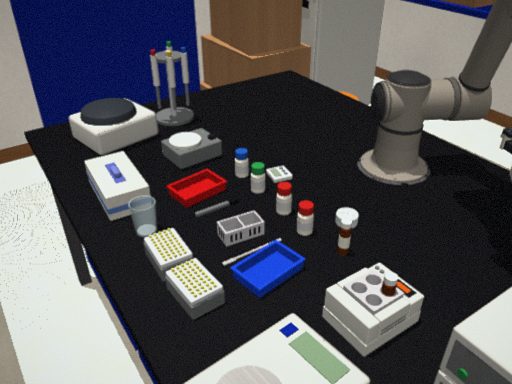

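View pics/top0.png

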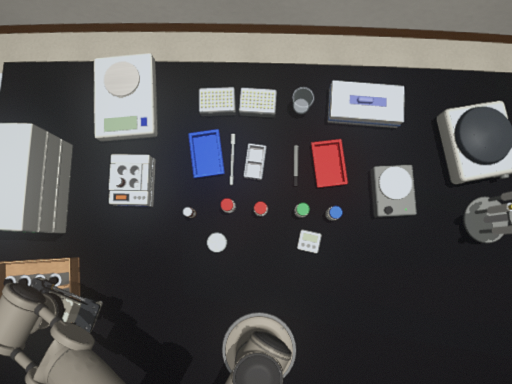

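The scene view shows four bottles in a row with the bench vial at (345,235), a loose white disc behind it, and the heater at (372,300) with its vial at (390,283). In the top view the caps are at red (228,206) and (260,209), green (303,210), blue (335,213), and the vial cap is at (189,212). The blue tray is at (207,153), the red tray at (329,163), the rack at (255,161) and the heater at (131,180).

```bash
cat > h.py <<'E'
import numpy as np,cv2
from scipy.spatial.transform import Rotation as Ro
from plant import readout,viewer
def ray(n,px):
    c=viewer.camera_info(n);K=np.array([[c['fx'],0,c['cx']],[0,c['fy'],c['cy']],[0,0,1]])
    u=cv2.undistortPoints(np.array(px,float).reshape(-1,1,2),K,c['D']).reshape(-1,2)
    d=np.c_[u[:,0],-u[:,1],-np.ones(len(u))]
    return c['origin'],Ro.from_euler('xyz',c['rotation']).apply(d)
def plane(n,px,z):
    o,d=ray(n,px); return o+d*((z-o[2])/d[:,2])[:,None]
def tri(a,pa,b,pb):
    o1,d1=ray(a,[pa]);o2,d2=ray(b,[pb]);d1=d1[0];d2=d2[0]
    s=np.linalg.lstsq(np.c_[d1,-d2],o2-o1,rcond=None)[0];p=o1+s[0]*d1;q=o2+s[1]*d2
    return (p+q)/2,np.linalg.norm(p-q)
def hues(im):
    h=cv2.cvtColor(im,cv2.COLOR_RGB2HSV);H,S,V=[h[:,:,i].astype(int) for i in range(3)]
    c=(S>130)&(V>60)
    return dict(red=c&((H<8)|(H>172)),blue=c&(H>100)&(H<130),green=c&(H>45)&(H<85),white=(S<60)&(V>130),brown=(H>3)&(H<22)&(S>80)&(V>30))
def blobs(m,lo=30,hi=4000):
    n,l,s,c=cv2.connectedComponentsWithStats(m.astype(np.uint8),connectivity=8)
    return [(i,c[i],s[i],l==i) for i in range(1,n) if lo<=s[i][4]<=hi]
E
python3 - <<'E'
from h import *
np.set_printoptions(precision=1,suppress=True)
for n in("top","scene"):
    im=viewer.capture(n);hs=hues(im)
    for k in('red','blue','green','white'):
        for i,c,s,m in blobs(hs[k],25 if n=='scene' else 40,2500):
            if not(100<c[1]<300): continue
            z=30 if s[4]>350 else 84
            b=s[:4]; mid=np.array([b[0]+(b[2]-1)/2,b[1]+(b[3]-1)/2])
            print(n,k,c,s,plane(n,[mid],84 if k!='white' else 95)[0])
            if n=='top' and s[4]>250:
                r=cv2.minAreaRect(np.argwhere(m)[:,::-1].astype(np.float32))
                q=plane(n,cv2.boxPoints(r),{'white':40}.get(k,30))
                e=q[1]-q[0],q[2]-q[1]
                print('   rect',q.mean(0),[ (np.linalg.norm(x[:2]),np.degrees(np.arctan2(x[1],x[0]))) for x in e])
for n,b in(("top",(85,130,300,260)),("scene",(310,190,440,360))):
    im=viewer.capture(n)[b[1]:b[3],b[0]:b[2],::-1]
    cv2.imwrite(f'pics/{n}1.png',cv2.resize(im,None,fx=3.5,fy=3.5,interpolation=cv2.INTER_CUBIC))
E
```

```text
top red [328.9 162.9] [ 311  139   37   49 1479] [ 589.3 -205.1   84. ]
   rect [ 600.8 -212.9   30. ] [(np.float64(104.6625290546793), np.float64(-80.08538271348124)), (np.float64(154.0084404188747), np.float64(-171.9466602740369))]
top red [226.2 203.9] [220 198  13  13 128] [452.9 110.6  84. ]
top red [259.8 206.9] [254 201  12  13 126] [446.4   7.4  84. ]
top blue [205.8 153.2] [ 188  129   37   50 1465] [609.5 179.3  84. ]
   rect [622.2 187.9  30. ] [(np.float64(104.55409614333281), np.float64(-80.95755922305182)), (np.float64(154.23864956038523), np.float64(-170.24611938605753))]
top blue [335.9 211.8] [330 206  13  12 124] [ 438.6 -227.7   84. ]
top white [367.1 100.9] [ 331   80   73   42 2340] [ 792.  -323.9   95. ]
   rect [ 811.  -339.1   40. ] [(np.float64(124.9819257946557), np.float64(-4.223191288646231)), (np.float64(248.3699824507931), np.float64(-92.48980883562466))]
top white [257.4 100.1] [239  88  37  25 834] [783.4  24.5  95. ]
   rect [802.1  24.6  40. ] [(np.float64(80.99297042348718), np.float64(-1.4037967768733146)), (np.float64(118.18443590344127), np.float
[... 3384 characters left out ...]
 [496.2  73.7  95. ]
scene white [346.6 216.3] [336 207  23  22 338] [416.6 221.8  95. ]
scene white [282.8 211.2] [277 209  12   5  44] [529.  114.5  95. ]
scene white [119.4 214.5] [109 211  21   9  64] [867.1 -91.1  95. ]
scene white [239.8 222.6] [217 211  47  24 316] [639.5  96.6  95. ]
scene white [304.7 218.6] [297 212  16  13 112] [502.3 166.8  95. ]
scene white [163.3 244.1] [137 223  55  43 953] [821.3  70.5  95. ]
scene white [303.9 231.8] [298 230  13   5  45] [536.8 208.6  95. ]
scene white [343.5 242.4] [339 237  11  11  90] [485.1 286.5  95. ]
scene white [242.  254.9] [223 243  45  22 114] [688.9 197.   95. ]
scene white [193.4 281.2] [166 258  57  46 996] [818.4 210.1  95. ]
```

View pics/top1.png

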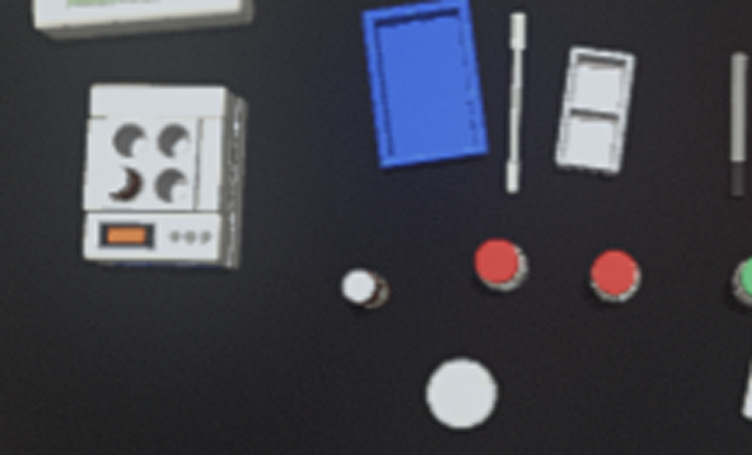

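View pics/scene1.png

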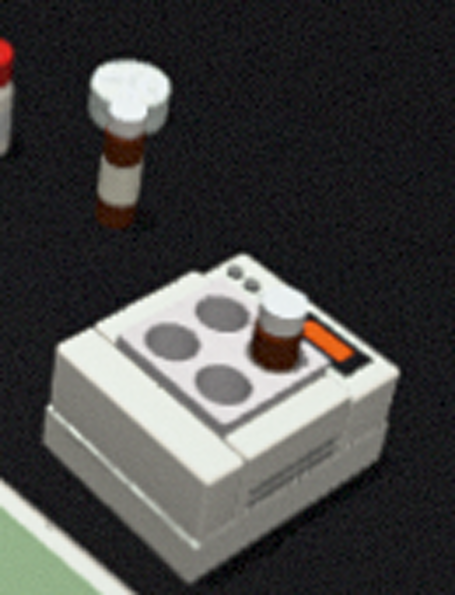

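The top crop shows the heater with three empty wells and the vial well at crop (125,183), mostly hiding its white cap. It also shows the rack with its cross wall at crop (595,113). The scene crop shows the heater vial's cap top at crop (282,300), and the bench vial standing in front of a low white disc.

```bash
python3 - <<'E'
from h import *
np.set_printoptions(precision=1,suppress=True)
f=lambda b,c:[b[0]+c[0]/3.5-.36,b[1]+c[1]/3.5-.36]
T=(85,130);S=(310,190)
print('wells top',plane('top',[f(T,c) for c in((129,140),(174,140),(172,186))],90))
print('wells scene',plane('scene',[f(S,c) for c in((172,341),(221,313),(224,384))],90))
print('heater vial cap',plane('scene',[f(S,(283,300))],128), 'bench vial scene',plane('scene',[f(S,(127,113))],95))
im=viewer.capture('top');hs=hues(im)
for k,z,R in(('red',30,(300,130,355,195)),('blue',30,(180,120,230,185)),('white',40,(238,140,270,185))):
    m=np.zeros((384,512),bool);m[R[1]:R[3],R[0]:R[2]]=hs[k][R[1]:R[3],R[0]:R[2]]
    pts=plane('top',np.argwhere(m)[:,::-1],z)[:,:2]
    w,v=np.linalg.eigh(np.cov(pts.T));a=v[:,1]*np.sign(v[0,1]);b=np.array([-a[1],a[0]])
    e=[np.percentile(pts@x,[1,99]) for x in(a,b)]
    print(k,'c',e[0].mean()*a+e[1].mean()*b,'size',[x[1]-x[0] for x in e],'deg',np.degrees(np.arctan2(a[1],a[0])))
c=hues(im)['green'];print('green',[(plane('top',[x[1]],84)[0],x[2][4]) for x in blobs(c,10)])
sc={'redA':(305.5,207.5),'redB':(284,188),'blue':(241,153),'green':(257.5,167.5)}
for k,p in sc.items(): print(k,plane('scene',[p],74)[0])
# heater vial brown in top
print('bench vial brown', [(x[1],x[2],plane('top',[x[1]],60)[0]) for x in blobs(hues(im)['brown'],4) if 100<x[1][0]<200 and 150<x[1][1]<230])
E
```

```text
wells top [[550.9 442.4  90. ]
 [551.9 401.3  90. ]
 [510.4 400.4  90. ]]
wells scene [[551.9 404.4  90. ]
 [512.3 403.7  90. ]
 [551.3 444.9  90. ]]
heater vial cap [[509.3 441.1 128. ]] bench vial scene [[430.8 233.5  95. ]]
red c [ 600.6 -212.9] size [np.float64(149.90365233526273), np.float64(101.77113734216391)] deg 8.137001747631434
blue c [622.3 187.7] size [np.float64(150.42296647001433), np.float64(101.33829801761378)] deg 10.094009074648223
white c [598.8  27.8] size [np.float64(107.15803322150373), np.float64(57.54405874890401)] deg -6.437276083965391
green []
redA [453.7 111.1  74. ]
redB [444.9   6.9  74. ]
blue [ 437.1 -226.    74. ]
green [ 443.7 -124.6   74. ]
bench vial brown [(array([120.8, 197. ]), array([115, 195,  12,   5,  55], dtype=int32), array([467.9, 448.8,  60. ]))]
```

```bash
python3 -m creep '0.038 -0.006 -0.005 0 0 0.04 100;0.038 -0.006 -0.005 0 0 0.04 100;0.038 -0.006 -0.005 0 0 0.04 100;0.038 -0.006 -0.005 0 0 0.04 100;0.038 -0.006 -0.005 0 0 0.04 100;0.038 -0.006 -0.005 0 0 0.04 100;0.038 -0.006 -0.005 0 0 0.04 100;0.038 -0.006 -0.005 0 0 0.04 100'
python3 -m creep '0.038 -0.006 -0.005 0 0 0 100;0 0 0 0 0 0 100;0 0 0 0 0 0 100'
```

```text
time: 1.02
tool_pos: [472.8, 449.1, 251.9]
tcp_rot: [3.141, -0.0, 3.14]
contact_force: [0.1, 1.2, -0.4]
grip_width: 91.6
finger_force: 0.0
time: 1.27
tool_pos: [510.8, 442.5, 245.5]
tcp_rot: [-3.141, -0.002, 3.135]
contact_force: [0.1, 0.0, -0.5]
grip_width: 91.6
finger_force: 0.0
```

```bash
python3 -m creep '0 0 -0.025 0 0 0 100;0 0 -0.025 0 0 0 100;0 0 -0.02 0 0 0 100;0 0 -0.015 0 0 0 100;0 0 0 0 0 0 100;0 0 0 0 0 0 20'
python3 -m creep '0 0 0 0 0 0 20;0 0 0 0 0 0 10;0 0 0 0 0 0 0;0 0 0 0 0 0 0;0 0 0 0 0 0 0;0 0 0 0 0 0 0;0 0 0 0 0 0 0;0 0 0 0 0 0 0'
python3 - <<'E'
from h import *
cv2.imwrite('pics/g1.png',cv2.resize(viewer.capture('scene')[180:350,300:470,::-1],None,fx=3,fy=3))
E
```

```text
time: 1.77
tool_pos: [507.9, 444.2, 162.2]
tcp_rot: [-3.141, -0.001, 3.139]
contact_force: [-0.9, -0.0, 0.3]
grip_width: 88.7
finger_force: 0.0
time: 2.43
tool_pos: [509.1, 443.7, 162.3]
tcp_rot: [3.142, 0.0, 3.138]
contact_force: [-0.8, 0.2, 0.2]
grip_width: 36.5
finger_force: 0.0
```

View pics/g1.png

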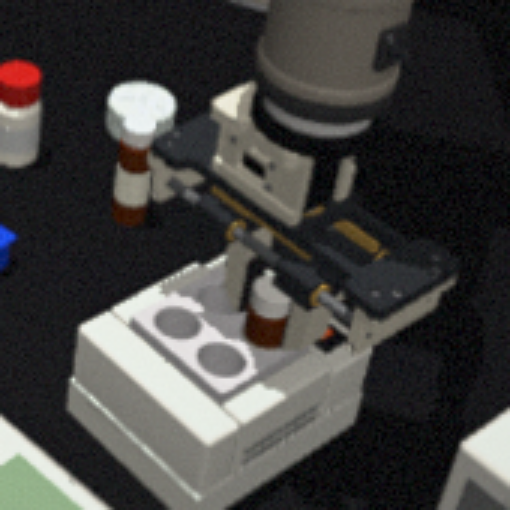

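The picture shows the vial (crop 268,310) between the closing fingers, which are clear of the block.

```bash
python3 -m creep '0 0 0 0 0 0 0;0 0 0 0 0 0 0;0 0 0 0 0 0 0;0 0 0 0 0 0 0;0 0 0 0 0 0 0'
python3 -m creep '0 0 0.01 0 0 0 0;0 0 0.015 0 0 0 0;0 0 0.02 0 0 0 0;0 0 0.02 0 0 0 0;0 0 0.02 0 0 0 0;0 0 0.02 0 0 0 0;0 0 0 0 0 0 0'
```

```text
time: 2.9
tool_pos: [509.0, 443.7, 162.2]
tcp_rot: [-3.142, -0.0, 3.138]
contact_force: [0.3, -0.6, -0.5]
grip_width: 26.5
finger_force: 30.0
time: 3.48
tool_pos: [510.1, 444.6, 273.1]
tcp_rot: [3.136, 0.007, 3.138]
contact_force: [0.5, 0.5, 0.3]
grip_width: 26.9
finger_force: 30.0
```

```bash
python3 -m creep '0.004 -0.015 0 0 0 0 0;0.008 -0.03 0 0 0 0 0;0.008 -0.03 0 0 0 0 0;0.008 -0.03 0 0 0 0 0;0.008 -0.03 0 0 0 0 0;0.008 -0.03 0 0 0 0 0;0.008 -0.03 0 0 0 0 0;0.008 -0.03 0 0 0 0 0'
python3 -m creep '0.008 -0.03 -0.01 0 0 0 0;0.008 -0.03 -0.01 0 0 0 0;0.008 -0.03 -0.01 0 0 0 0;0.008 -0.03 -0.01 0 0 0 0;0.008 -0.03 -0.01 0 0 0 0;0.008 -0.03 -0.01 0 0 0 0;0.006 -0.015 0 0 0 0 0;0 0 0 0 0 0 0'
python3 -m creep '0 0 0 0 0 0 0;0 0 0 0 0 0 0'
python3 - <<'E'
from h import *
cv2.imwrite('pics/p1.png',np.hstack([cv2.resize(viewer.capture('scene')[150:310,180:340,::-1],(480,480)),cv2.resize(viewer.capture('top')[110:210,205:305,::-1],(310,310))[:,:].copy() if 0 else cv2.resize(viewer.capture('top')[110:270,205:305,::-1],(300,480))]))
E
```

```text
time: 4.15
tool_pos: [568.6, 216.2, 266.0]
tcp_rot: [-3.141, -0.002, 3.138]
contact_force: [0.6, -0.5, -0.2]
grip_width: 27.1
finger_force: 30.0
time: 4.82
tool_pos: [623.1, 19.8, 205.8]
tcp_rot: [-3.141, -0.002, 3.133]
contact_force: [-0.3, 0.2, -0.0]
grip_width: 26.7
finger_force: 30.0
time: 4.98
tool_pos: [622.7, 24.6, 207.4]
tcp_rot: [3.141, -0.0, 3.138]
contact_force: [-0.2, 0.1, -0.8]
grip_width: 26.5
finger_force: 30.0
```

View pics/p1.png

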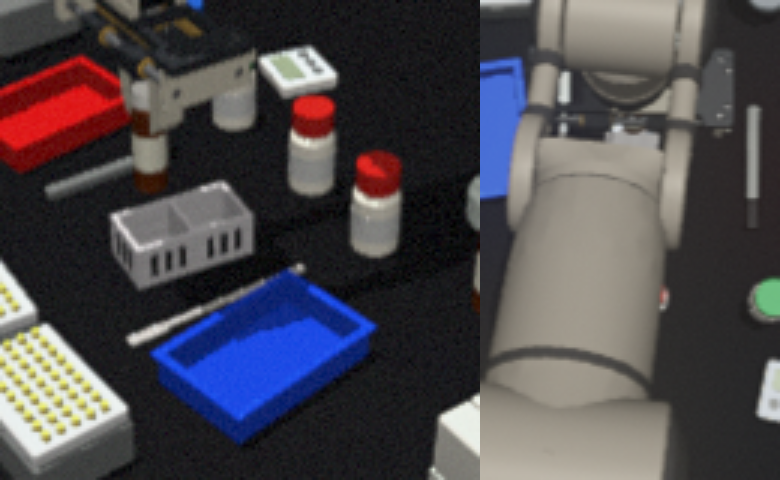

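The vial hangs upright above the rack's far bay, with its bottom at crop (150,188), so I'm lowering it.

```bash
python3 -m creep '0.001 0 -0.02 0 0 0 0;0.001 0 -0.02 0 0 0 0;0 0 -0.015 0 0 0 0;0 0 -0.01 0 0 0 0;0 0 -0.005 0 0 0 0;0 0 0 0 0 0 0;0 0 0 0 0 0 0'
python3 -m creep '0 0 -0.003 0 0 0 0;0 0 0 0 0 0 0;0 0 0 0 0 0 0'
python3 - <<'E'
from h import *
cv2.imwrite('pics/p2.png',cv2.resize(viewer.capture('scene')[150:290,180:320,::-1],(490,490)))
print(readout.get_obs()['contact_force'])
E
```

```text
time: 5.67
tool_pos: [625.3, 24.2, 137.9]
tcp_rot: [3.142, 0.001, 3.138]
contact_force: [0.5, -0.5, -0.0]
grip_width: 26.9
finger_force: 30.0
time: 5.92
tool_pos: [625.2, 23.7, 134.8]
tcp_rot: [3.142, 0.001, 3.138]
contact_force: [0.0, 0.6, -0.1]
grip_width: 26.7
finger_force: 30.0
[ 0.4569837   0.39084979 -0.88901052]
```

View pics/p2.png

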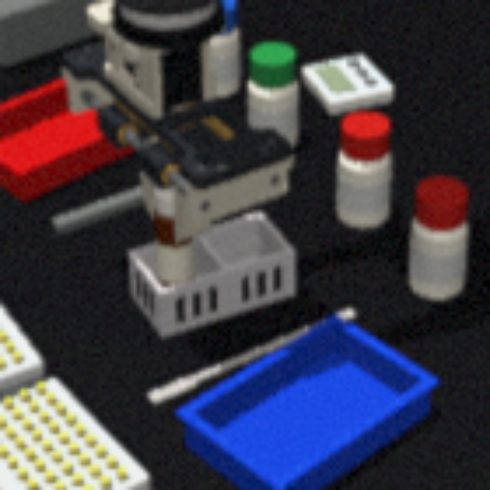

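The vial is in the far bay, at crop (172,260). I'm lowering the last few millimetres until it touches.

```bash
python3 -m creep '0 0 -0.0015 0 0 0 0;0 0 0 0 0 0 0;0 0 0 0 0 0 0'; python3 -m creep '0 0 -0.0015 0 0 0 0;0 0 0 0 0 0 0;0 0 0 0 0 0 0'; python3 -m creep '0 0 -0.001 0 0 0 0;0 0 0 0 0 0 0;0 0 0 0 0 0 0'
```

```text
time: 6.22
tool_pos: [625.0, 23.7, 132.7]
tcp_rot: [3.141, -0.0, 3.138]
contact_force: [0.5, 0.7, -0.5]
grip_width: 26.4
finger_force: 30.0
time: 6.47
tool_pos: [625.0, 23.7, 131.2]
tcp_rot: [3.142, -0.0, 3.138]
contact_force: [0.1, 0.3, -0.7]
grip_width: 26.9
finger_force: 30.0
time: 6.72
tool_pos: [625.4, 23.7, 131.1]
tcp_rot: [-3.142, 0.001, 3.138]
contact_force: [-1.6, -0.8, 6.3]
grip_width: 27.0
finger_force: 30.0
```

```bash
python3 -m creep '0 0 0 0 0 0 60;0 0 0 0 0 0 60;0 0 0 0 0 0 60;0 0 0 0 0 0 60;0 0 0 0 0 0 60;0 0 0 0 0 0 60'; python3 -m creep '0 0 0.015 0 0 0 60;0 0 0.03 0 0 0 60;0 0 0.035 0 0 0 60;0 0 0.035 0 0 0 60;-0.024 0.026 0 0 0 0 100;-0.0245 0.026 0 0 0 0 100;-0.0245 0.026 0 0 0 0 100;-0.0245 0.026 0 0 0 0 100'; python3 -m creep '-0.0245 0.026 0 0 0 0 100;-0.0245 0.026 0 0 0 0 100;-0.0245 0.026 0 0 0 0 100;-0.0245 0.025 0 0 0 0 100;0 0 0 0 0 0 100;0 0 0 0 0 0 100;0 0 0 0 0 0 100'
python3 - <<'E'
from h import *
cv2.imwrite('pics/p3.png',cv2.resize(viewer.capture('scene')[150:290,200:400,::-1],(700,490)))
E
```

```text
time: 7.22
tool_pos: [625.0, 23.8, 130.1]
tcp_rot: [3.141, -0.0, 3.138]
contact_force: [0.4, -0.8, 0.3]
grip_width: 54.5
finger_force: 0.0
time: 7.88
tool_pos: [526.3, 128.5, 245.4]
tcp_rot: [3.141, 0.0, 3.137]
contact_force: [0.6, 0.9, 0.8]
grip_width: 77.3
finger_force: 0.0
time: 8.47
tool_pos: [429.9, 230.7, 245.5]
tcp_rot: [3.142, 0.001, 3.139]
contact_force: [0.7, -0.7, 0.2]
grip_width: 91.9
finger_force: 0.0
```

View pics/p3.png

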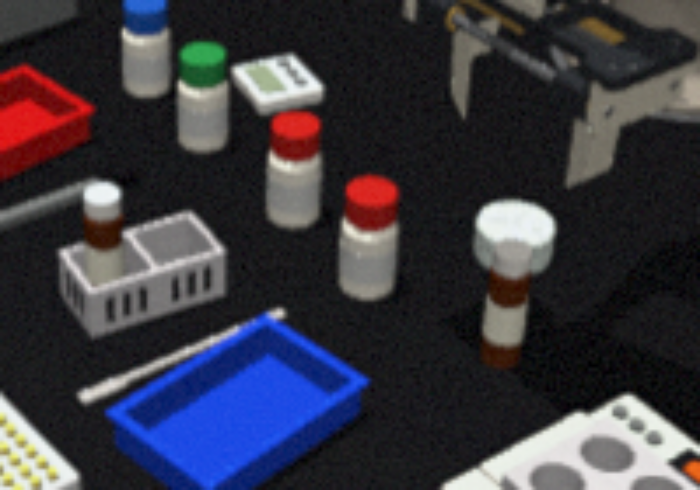

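The first vial stands upright in the far bay at crop (103,235). The bench vial is at crop (503,320).

```bash
python3 -m creep '0 0 -0.025 0 0 0 100;0 0 -0.03 0 0 0 100;0 0 -0.03 0 0 0 100;0 0 -0.02 0 0 0 100;0 0 -0.013 0 0 0 100;0 0 0 0 0 0 40;0 0 0 0 0 0 20;0 0 0 0 0 0 0'; python3 -m creep '0 0 0 0 0 0 0;0 0 0 0 0 0 0;0 0 0 0 0 0 0;0 0 0 0 0 0 0;0 0 0 0 0 0 0;0 0 0 0 0 0 0;0 0 0 0 0 0 0;0 0 0 0 0 0 0'
python3 -m creep '0 0 0 0 0 0 0;0 0 0 0 0 0 0'
```

```text
time: 9.18
tool_pos: [430.6, 230.4, 128.0]
tcp_rot: [3.141, 0.001, 3.137]
contact_force: [0.3, 0.3, 1.0]
grip_width: 75.9
finger_force: 0.0
time: 9.85
tool_pos: [429.5, 230.8, 127.3]
tcp_rot: [3.141, 0.0, 3.138]
contact_force: [0.1, -0.1, 0.6]
grip_width: 26.8
finger_force: 30.0
time: 10.02
tool_pos: [429.6, 230.8, 127.3]
tcp_rot: [3.141, 0.0, 3.138]
contact_force: [0.1, -0.3, 0.2]
grip_width: 26.8
finger_force: 30.0
```

```bash
python3 -m creep '0 0 0.01 0 0 0 0;0 0 0.025 0 0 0 0;0 0 0.03 0 0 0 0;0 0 0.03 0 0 0 0;0.008 -0.01 0.015 0 0 0 0;0.018 -0.025 0 0 0 0 0;0.02 -0.03 0 0 0 0 0;0.02 -0.03 0 0 0 0 0'; python3 -m creep '0.02 -0.03 0 0 0 0 0;0.02 -0.03 0 0 0 0 0;0.02 -0.025 -0.015 0 0 0 0;0.017 -0.02 -0.02 0 0 0 0;0 0 0 0 0 0 0;0 0 0 0 0 0 0;0 0 0 0 0 0 0'
python3 - <<'E'
from h import *
cv2.imwrite('pics/p4.png',cv2.resize(viewer.capture('scene')[150:290,180:320,::-1],(490,490)))
E
```

```text
time: 10.68
tool_pos: [495.9, 135.0, 237.7]
tcp_rot: [3.141, 0.001, 3.14]
contact_force: [1.0, 0.3, -0.6]
grip_width: 27.0
finger_force: 30.0
time: 11.27
tool_pos: [572.1, 31.1, 202.1]
tcp_rot: [3.141, -0.001, 3.138]
contact_force: [-0.0, 1.5, -0.3]
grip_width: 27.0
finger_force: 30.0
```

View pics/p4.png

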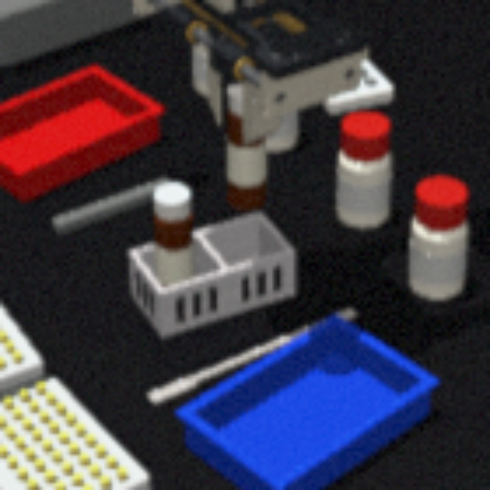

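The second vial hangs upright over the near bay, at crop (245,160), so I'm lowering it.

```bash
python3 -m creep '0 0 -0.02 0 0 0 0;0 0 -0.02 0 0 0 0;0 0 -0.015 0 0 0 0;0 0 -0.009 0 0 0 0;0 0 -0.004 0 0 0 0;0 0 0 0 0 0 0;0 0 0 0 0 0 0'
python3 -m creep '0 0 -0.0015 0 0 0 0;0 0 0 0 0 0 0;0 0 0 0 0 0 0';python3 -m creep '0 0 -0.0015 0 0 0 0;0 0 0 0 0 0 0;0 0 0 0 0 0 0'
```

```text
time: 11.9
tool_pos: [572.9, 31.1, 135.2]
tcp_rot: [-3.142, 0.001, 3.138]
contact_force: [-0.3, 0.3, 0.0]
grip_width: 26.9
finger_force: 30.0
time: 12.15
tool_pos: [572.8, 30.7, 133.3]
tcp_rot: [3.142, 0.001, 3.138]
contact_force: [0.6, 0.8, -0.5]
grip_width: 26.7
finger_force: 30.0
time: 12.4
tool_pos: [572.6, 30.7, 131.3]
tcp_rot: [3.142, 0.0, 3.138]
contact_force: [1.0, 0.0, -0.4]
grip_width: 26.8
finger_force: 30.0
```

```bash
python3 -m creep '0 0 -0.001 0 0 0 0;0 0 0 0 0 0 0;0 0 0 0 0 0 0'; python3 -m creep '0 0 0 0 0 0 60;0 0 0 0 0 0 60;0 0 0 0 0 0 60;0 0 0 0 0 0 60;0 0 0 0 0 0 60;0 0 0 0 0 0 60'; python3 -m creep '0 0 0.015 0 0 0 60;0 0 0.03 0 0 0 60;0 0 0.035 0 0 0 60;0 0 0.035 0 0 0 60;-0.02 0.014 0 0 0 0 80;-0.03 0.02 0 0 0 0 80;-0.03 0.02 0 0 0 0 80;-0.03 0.02 0 0 0 0 80'; python3 -m creep '-0.0095 0.006 0 0 0 0 80;0 0 0 0 0 0 80;0 0 0 0 0 0 80;0 0 0 0 0 0 80'
python3 - <<'E'
from h import *
cv2.imwrite('pics/p5.png',cv2.resize(viewer.capture('scene')[130:270,180:380,::-1],(700,490)))
E
```

```text
time: 12.65
tool_pos: [573.0, 30.6, 131.2]
tcp_rot: [-3.141, 0.002, 3.138]
contact_force: [-1.3, 0.4, 6.1]
grip_width: 26.4
finger_force: 30.0
time: 13.15
tool_pos: [572.5, 30.7, 130.1]
tcp_rot: [3.142, -0.0, 3.138]
contact_force: [0.4, -0.6, -0.0]
grip_width: 54.7
finger_force: 0.0
time: 13.82
tool_pos: [461.1, 105.2, 245.2]
tcp_rot: [3.141, 0.0, 3.137]
contact_force: [0.4, 0.3, 0.0]
grip_width: 72.6
finger_force: 0.0
time: 14.15
tool_pos: [454.2, 110.3, 245.5]
tcp_rot: [-3.141, 0.001, 3.138]
contact_force: [-0.5, 0.3, 0.2]
grip_width: 73.4
finger_force: 0.0
```

View pics/p5.png

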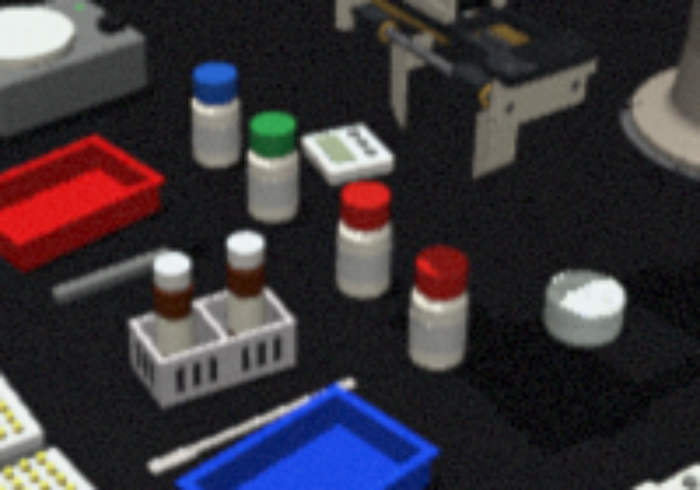

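Both vials stand upright, one to a bay, at crop (173,300) and (245,285). Next is red_bottle_a at crop (440,310).

```bash
python3 -m creep '0 0 -0.025 0 0 0 80;0 0 -0.03 0 0 0 80;0 0 -0.03 0 0 0 80;0 0 -0.023 0 0 0 80;0 0 -0.015 0 0 0 80;0 0 0 0 0 0 50;0 0 0 0 0 0 20;0 0 0 0 0 0 0'; python3 -m creep '0 0 0 0 0 0 0;0 0 0 0 0 0 0;0 0 0 0 0 0 0;0 0 0 0 0 0 0;0 0 0 0 0 0 0;0 0 0 0 0 0 0'; python3 -m creep '0 0 0.01 0 0 0 0;0 0 0.025 0 0 0 0;0 0 0.03 0 0 0 0;0 0 0.03 0 0 0 0;0 0 0.025 0 0 0 0;0 0 0 0 0 0 0'
```

```text
time: 14.87
tool_pos: [454.1, 110.4, 122.9]
tcp_rot: [3.141, 0.001, 3.137]
contact_force: [-0.5, 0.1, -0.9]
grip_width: 57.5
finger_force: 0.0
time: 15.37
tool_pos: [453.6, 110.8, 123.0]
tcp_rot: [3.141, 0.002, 3.138]
contact_force: [-0.8, -0.5, 5.8]
grip_width: 37.5
finger_force: 30.0
time: 15.87
tool_pos: [454.9, 111.0, 246.9]
tcp_rot: [3.141, 0.009, 3.138]
contact_force: [1.2, -0.5, -0.7]
grip_width: 37.6
finger_force: 30.0
```

```bash
python3 -m creep '0.008 -0.014 0 0 0 0 0;0.015 -0.027 0 0 0 0 0;0.015 -0.027 0 0 0 0 0;0.015 -0.027 0 0 0 0 0;0.015 -0.027 0 0 0 0 0;0.015 -0.027 0 0 0 0 0;0.015 -0.027 0 0 0 0 0;0.015 -0.027 0 0 0 0 0'; python3 -m creep '0.015 -0.027 0 0 0 0 0;0.015 -0.027 -0.01 0 0 0 0;0.015 -0.027 -0.01 0 0 0 0;0.015 -0.025 -0.015 0 0 0 0;0.008 -0.01 -0.01 0 0 0 0;0 0 0 0 0 0 0;0 0 0 0 0 0 0;0 0 0 0 0 0 0'
python3 - <<'E'
from h import *
cv2.imwrite('pics/p6.png',cv2.resize(viewer.capture('scene')[110:250,140:300,::-1],(560,490)))
E
```

```text
time: 16.53
tool_pos: [566.1, -93.6, 241.1]
tcp_rot: [3.141, -0.002, 3.138]
contact_force: [-0.3, 0.1, -0.8]
grip_width: 37.3
finger_force: 30.0
time: 17.2
tool_pos: [633.6, -207.3, 197.1]
tcp_rot: [3.141, -0.001, 3.138]
contact_force: [-0.5, 0.3, -1.2]
grip_width: 37.5
finger_force: 30.0
```

View pics/p6.png

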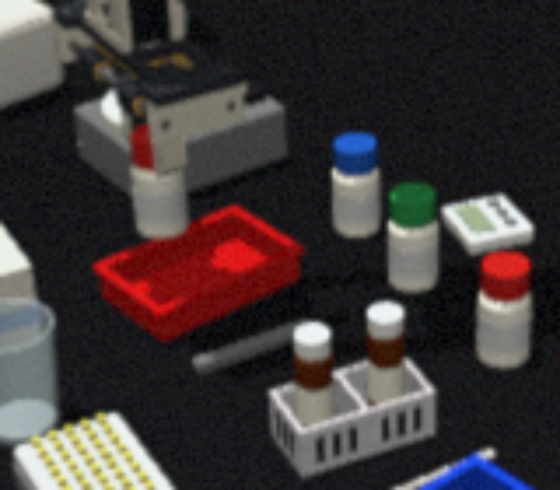

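The bottle hangs upright over the far half of the red tray, at crop (160,190). I'm lowering it.

```bash
python3 -m creep '0.001 0 -0.02 0 0 0 0;0 0 -0.02 0 0 0 0;0 0 -0.015 0 0 0 0;0 0 -0.009 0 0 0 0;0 0 -0.004 0 0 0 0;0 0 0 0 0 0 0;0 0 0 0 0 0 0'
python3 -m creep '0 0 -0.0015 0 0 0 0;0 0 0 0 0 0 0;0 0 0 0 0 0 0';python3 -m creep '0 0 -0.0015 0 0 0 0;0 0 0 0 0 0 0;0 0 0 0 0 0 0'
```

```text
time: 17.83
tool_pos: [635.5, -208.1, 130.4]
tcp_rot: [-3.141, 0.002, 3.138]
contact_force: [1.4, -0.3, 0.2]
grip_width: 37.8
finger_force: 30.0
time: 18.08
tool_pos: [635.2, -208.4, 128.4]
tcp_rot: [-3.141, 0.001, 3.138]
contact_force: [-0.5, -0.3, -1.4]
grip_width: 37.6
finger_force: 30.0
time: 18.33
tool_pos: [635.4, -208.5, 127.1]
tcp_rot: [-3.141, 0.001, 3.138]
contact_force: [0.1, 0.2, 4.0]
grip_width: 37.4
finger_force: 30.0
```

```bash
python3 -m creep '0 0 0 0 0 0 70;0 0 0 0 0 0 70;0 0 0 0 0 0 70;0 0 0 0 0 0 70;0 0 0 0 0 0 70;0 0 0 0 0 0 70'; python3 -m creep '0 0 0.015 0 0 0 70;0 0 0.03 0 0 0 70;0 0 0.035 0 0 0 70;0 0 0.038 0 0 0 70;-0.022 0.026 0 0 0 0 80;-0.024 0.027 0 0 0 0 80;-0.024 0.027 0 0 0 0 80;-0.024 0.027 0 0 0 0 80'; python3 -m creep '-0.024 0.027 0 0 0 0 80;-0.024 0.027 0 0 0 0 80;-0.024 0.027 0 0 0 0 80;-0.024 0.028 0 0 0 0 80;0 0 0 0 0 0 80;0 0 0 0 0 0 80;0 0 0 0 0 0 80'
python3 - <<'E'
from h import *
cv2.imwrite('pics/p7.png',cv2.resize(viewer.capture('scene')[110:250,140:300,::-1],(560,490)))
E
```

```text
time: 18.83
tool_pos: [635.0, -208.2, 126.0]
tcp_rot: [3.141, -0.0, 3.138]
contact_force: [-0.3, 1.1, -0.2]
grip_width: 64.2
finger_force: 0.0
time: 19.5
tool_pos: [539.7, -100.3, 244.3]
tcp_rot: [3.142, 0.0, 3.137]
contact_force: [-0.3, 0.1, -0.1]
grip_width: 73.1
finger_force: 0.0
time: 20.08
tool_pos: [445.7, 7.5, 244.7]
tcp_rot: [-3.141, 0.002, 3.138]
contact_force: [0.7, -1.1, 0.1]
grip_width: 73.6
finger_force: 0.0
```

View pics/p7.png

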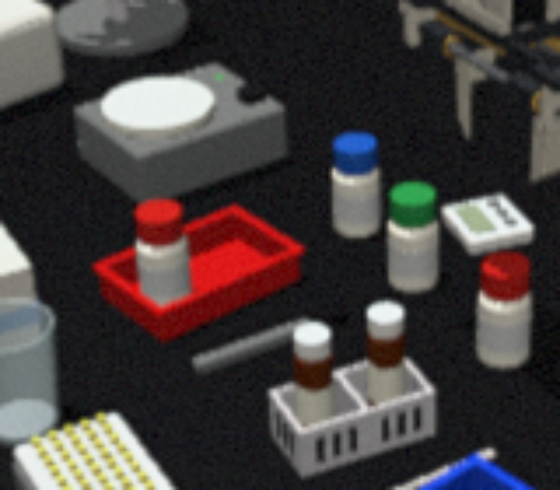

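Red_bottle_a stands upright in the far half of the red tray, at crop (163,255). Next is red_bottle_b.

```bash
python3 -m creep '0 0 -0.025 0 0 0 80;0 0 -0.03 0 0 0 80;0 0 -0.03 0 0 0 80;0 0 -0.023 0 0 0 80;0 0 -0.014 0 0 0 80;0 0 0 0 0 0 50;0 0 0 0 0 0 20;0 0 0 0 0 0 0'; python3 -m creep '0 0 0 0 0 0 0;0 0 0 0 0 0 0;0 0 0 0 0 0 0;0 0 0 0 0 0 0;0 0 0 0 0 0 0;0 0 0 0 0 0 0'; python3 -m creep '0 0 0.01 0 0 0 0;0 0 0.025 0 0 0 0;0 0 0.03 0 0 0 0;0 0 0.03 0 0 0 0;0.006 -0.01 0.025 0 0 0 0;0.014 -0.025 0 0 0 0 0;0.014 -0.025 0 0 0 0 0;0.014 -0.025 0 0 0 0 0'; python3 -m creep '0.014 -0.025 0 0 0 0 0;0.014 -0.025 0 0 0 0 0;0.014 -0.025 -0.01 0 0 0 0;0.014 -0.025 -0.015 0 0 0 0;0.012 -0.025 -0.02 0 0 0 0;0.008 -0.015 0 0 0 0 0;0 0 0 0 0 0 0;0 0 0 0 0 0 0'; python3 -m creep '0 0 0 0 0 0 0'
python3 - <<'E'
from h import *
cv2.imwrite('pics/p8.png',cv2.resize(viewer.capture('scene')[110:250,140:300,::-1],(560,490)))
E
```

```text
time: 20.8
tool_pos: [446.0, 7.1, 122.9]
tcp_rot: [-3.141, 0.001, 3.137]
contact_force: [0.2, 0.6, -0.1]
grip_width: 58.0
finger_force: 0.0
time: 21.3
tool_pos: [445.6, 7.6, 122.9]
tcp_rot: [-3.141, 0.002, 3.138]
contact_force: [-0.6, -0.4, 6.0]
grip_width: 37.3
finger_force: 30.0
time: 21.97
tool_pos: [493.4, -77.9, 242.8]
tcp_rot: [-3.141, 0.001, 3.139]
contact_force: [0.5, 0.9, -1.4]
grip_width: 37.3
finger_force: 30.0
time: 22.63
tool_pos: [568.7, -217.5, 196.4]
tcp_rot: [3.14, -0.001, 3.137]
contact_force: [0.5, 0.8, 0.1]
grip_width: 37.2
finger_force: 30.0
time: 22.72
tool_pos: [568.6, -216.4, 197.3]
tcp_rot: [3.141, -0.001, 3.138]
contact_force: [-1.0, 0.7, -1.2]
grip_width: 37.3
finger_force: 30.0
```

View pics/p8.png

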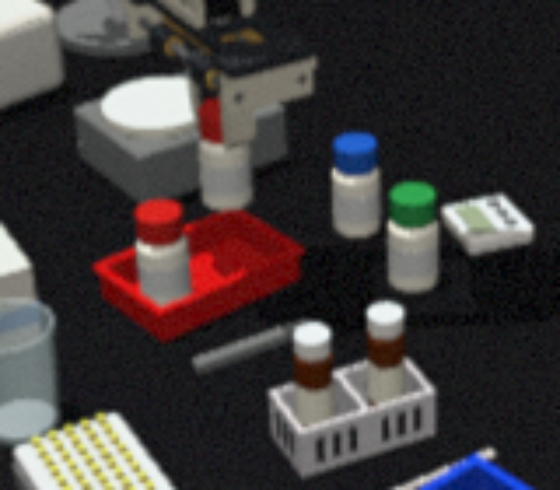

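Red_bottle_b hangs upright over the near half of the red tray, at crop (225,170). I'm lowering it, then going on to the blue bottle.

```bash
python3 -m creep '0 -0.001 -0.02 0 0 0 0;0 0 -0.02 0 0 0 0;0 0 -0.015 0 0 0 0;0 0 -0.009 0 0 0 0;0 0 -0.004 0 0 0 0;0 0 0 0 0 0 0;0 0 0 0 0 0 0'
python3 -m creep '0 0 -0.0015 0 0 0 0;0 0 0 0 0 0 0;0 0 0 0 0 0 0';python3 -m creep '0 0 -0.001 0 0 0 0;0 0 0 0 0 0 0;0 0 0 0 0 0 0'
```

```text
time: 23.35
tool_pos: [569.4, -218.1, 130.2]
tcp_rot: [-3.141, 0.001, 3.138]
contact_force: [0.7, -1.0, -0.6]
grip_width: 36.8
finger_force: 30.0
time: 23.6
tool_pos: [569.2, -218.4, 128.4]
tcp_rot: [-3.141, 0.001, 3.138]
contact_force: [0.2, -1.1, -0.3]
grip_width: 37.3
finger_force: 30.0
time: 23.85
tool_pos: [569.2, -218.4, 127.1]
tcp_rot: [-3.141, 0.001, 3.138]
contact_force: [-0.6, 0.5, 1.6]
grip_width: 37.3
finger_force: 30.0
```

```bash
python3 -m creep '0 0 -0.0005 0 0 0 0;0 0 0 0 0 0 70;0 0 0 0 0 0 70;0 0 0 0 0 0 70;0 0 0 0 0 0 70;0 0 0 0 0 0 70;0 0 0 0 0 0 70;0 0 0 0 0 0 70'; python3 -m creep '0 0 0.015 0 0 0 70;0 0 0.03 0 0 0 70;0 0 0.035 0 0 0 70;0 0 0.038 0 0 0 70;-0.03 -0.002 0 0 0 0 75;-0.034 -0.002 0 0 0 0 75;-0.034 -0.002 0 0 0 0 75;-0.0335 -0.0025 0 0 0 0 75'; python3 -m creep '0 0 0 0 0 0 75;0 0 0 0 0 0 75;0 0 0 0 0 0 75'
python3 - <<'E'
from h import *
cv2.imwrite('pics/p9.png',cv2.resize(viewer.capture('scene')[110:250,140:300,::-1],(560,490)))
E
```

```text
time: 24.52
tool_pos: [569.0, -218.2, 126.1]
tcp_rot: [3.141, -0.0, 3.138]
contact_force: [-0.5, 0.7, -0.9]
grip_width: 64.0
finger_force: 0.0
time: 25.18
tool_pos: [436.0, -226.4, 244.3]
tcp_rot: [-3.141, 0.0, 3.138]
contact_force: [0.4, 0.4, -0.6]
grip_width: 68.9
finger_force: 0.0
time: 25.43
tool_pos: [438.2, -227.2, 244.8]
tcp_rot: [-3.141, 0.002, 3.137]
contact_force: [0.4, 0.0, -0.7]
grip_width: 68.6
finger_force: 0.0
```

View pics/p9.png

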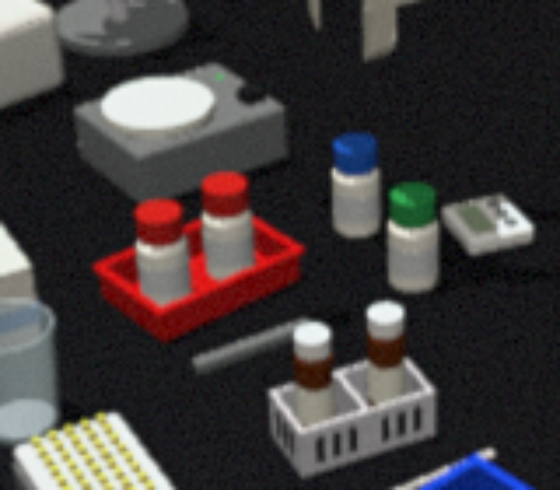

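Both red-capped bottles stand upright in the red tray, at crop (163,255) and (227,228). Now I'm picking up the blue one and lifting it higher, to pass over the rack.

```bash
python3 -m creep '0 0 -0.025 0 0 0 75;0 0 -0.03 0 0 0 75;0 0 -0.03 0 0 0 75;0 0 -0.023 0 0 0 75;0 0 -0.014 0 0 0 75;0 0 0 0 0 0 50;0 0 0 0 0 0 20;0 0 0 0 0 0 0'; python3 -m creep '0 0 0 0 0 0 0;0 0 0 0 0 0 0;0 0 0 0 0 0 0;0 0 0 0 0 0 0;0 0 0 0 0 0 0;0 0 0 0 0 0 0'; python3 -m creep '0 0 0.01 0 0 0 0;0 0 0.025 0 0 0 0;0 0 0.03 0 0 0 0;0 0 0.03 0 0 0 0;0 0 0.03 0 0 0 0;0 0 0.025 0 0 0 0;0 0 0 0 0 0 0;0 0 0 0 0 0 0'
```

```text
time: 26.15
tool_pos: [438.6, -227.1, 122.9]
tcp_rot: [-3.141, 0.001, 3.138]
contact_force: [-0.3, 0.0, -0.0]
grip_width: 53.0
finger_force: 0.0
time: 26.65
tool_pos: [438.1, -227.1, 123.2]
tcp_rot: [-3.141, 0.002, 3.138]
contact_force: [0.2, 1.1, 6.2]
grip_width: 37.4
finger_force: 30.0
time: 27.32
tool_pos: [437.6, -226.9, 273.7]
tcp_rot: [-3.14, 0.002, 3.138]
contact_force: [-0.5, -0.2, -1.1]
grip_width: 37.6
finger_force: 30.0
```

```bash
python3 -m creep '0.006 0.013 0 0 0 0 0;0.012 0.026 0 0 0 0 0;0.012 0.026 0 0 0 0 0;0.012 0.026 0 0 0 0 0;0.012 0.026 0 0 0 0 0;0.012 0.026 0 0 0 0 0;0.012 0.026 0 0 0 0 0;0.012 0.026 0 0 0 0 0'; python3 -m creep '0.012 0.026 0 0 0 0 0;0.012 0.026 0 0 0 0 0;0.012 0.026 0 0 0 0 0;0.012 0.026 0 0 0 0 0;0.012 0.026 0 0 0 0 0;0.012 0.026 -0.01 0 0 0 0;0.012 0.026 -0.02 0 0 0 0;0.008 0.026 -0.02 0 0 0 0'; python3 -m creep '0.003 0.012 -0.01 0 0 0 0;0 0 -0.01 0 0 0 0;0 0 0 0 0 0 0;0 0 0 0 0 0 0;0 0 0 0 0 0 0'
python3 - <<'E'
from h import *
cv2.imwrite('pics/p10.png',cv2.resize(viewer.capture('scene')[160:310,180:340,::-1],(560,525)))
E
```

```text
time: 27.98
tool_pos: [527.0, -30.3, 270.5]
tcp_rot: [3.141, -0.004, 3.138]
contact_force: [1.2, -0.2, -1.7]
grip_width: 37.5
finger_force: 30.0
time: 28.65
tool_pos: [619.8, 177.4, 220.2]
tcp_rot: [-3.141, -0.001, 3.138]
contact_force: [0.7, -0.2, -1.3]
grip_width: 37.5
finger_force: 30.0
time: 29.07
tool_pos: [622.7, 186.9, 203.1]
tcp_rot: [-3.141, 0.001, 3.136]
contact_force: [-0.5, -0.6, -1.1]
grip_width: 37.2
finger_force: 30.0
```

View pics/p10.png

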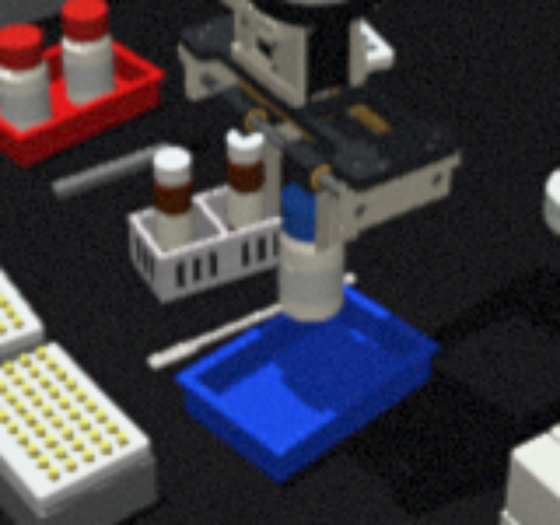

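The blue bottle hangs upright above the blue tray, at crop (310,270). I'm lowering it.

```bash
python3 -m creep '0 0 -0.02 0 0 0 0;0 0 -0.02 0 0 0 0;0 0 -0.018 0 0 0 0;0 0 -0.01 0 0 0 0;0 0 -0.005 0 0 0 0;0 0 0 0 0 0 0;0 0 0 0 0 0 0'
python3 -m creep '0 0 -0.0015 0 0 0 0;0 0 0 0 0 0 0;0 0 0 0 0 0 0';python3 -m creep '0 0 -0.0015 0 0 0 0;0 0 0 0 0 0 0;0 0 0 0 0 0 0'
```

```text
time: 29.7
tool_pos: [623.1, 188.0, 130.4]
tcp_rot: [3.141, 0.002, 3.137]
contact_force: [-0.2, -0.5, -1.0]
grip_width: 37.6
finger_force: 30.0
time: 29.95
tool_pos: [622.8, 188.3, 128.5]
tcp_rot: [3.141, 0.001, 3.138]
contact_force: [-0.9, -0.3, -1.2]
grip_width: 36.9
finger_force: 30.0
time: 30.2
tool_pos: [623.0, 188.4, 127.2]
tcp_rot: [3.141, 0.002, 3.138]
contact_force: [-1.0, -0.1, 4.6]
grip_width: 37.7
finger_force: 30.0
```

Touched down. I'm releasing it, raising the arm, backing away and checking everything in both views.

```bash
python3 -m creep '0 0 0 0 0 0 70;0 0 0 0 0 0 70;0 0 0 0 0 0 70;0 0 0 0 0 0 70;0 0 0 0 0 0 70;0 0 0 0 0 0 70'; python3 -m creep '0 0 0.015 0 0 0 70;0 0 0.03 0 0 0 70;0 0 0.035 0 0 0 70;0 0 0.038 0 0 0 70;-0.025 0.03 0.005 0 0 0 70;-0.03 0.035 0.005 0 0 0 70;-0.03 0.035 0.005 0 0 0 70;-0.03 0.035 0.005 0 0 0 70'; python3 -m creep '-0.03 0.035 0.005 0 0 0 70;-0.03 0.035 0.005 0 0 0 70;-0.03 0.035 0.005 0 0 0 70;-0.03 0.035 0.005 0 0 0 70;0 0 0 0 0 0 70;0 0 0 0 0 0 70;0 0 0 0 0 0 70'
python3 - <<'E'
from h import *
np.set_printoptions(precision=1,suppress=True)
s=viewer.capture('scene');t=viewer.capture('top')
cv2.imwrite('pics/p11.png',np.vstack([cv2.resize(s[130:310,150:390,::-1],(480,360)),cv2.resize(t[110:230,180:360,::-1],(480,240))])[:600])
for i,c,st,m in blobs(hues(s)['green'],60,300): print('green',c,plane('scene',[st[:2]+(st[2:4]-1)/2],74)[0])
E
```

```text
time: 30.7
tool_pos: [622.4, 188.2, 126.0]
tcp_rot: [3.142, -0.0, 3.138]
contact_force: [0.2, -0.1, -0.4]
grip_width: 64.0
finger_force: 0.0
time: 31.37
tool_pos: [515.4, 313.4, 263.1]
tcp_rot: [3.141, 0.0, 3.137]
contact_force: [-0.1, 0.8, 1.0]
grip_width: 64.3
finger_force: 0.0
time: 31.95
tool_pos: [408.8, 438.2, 280.6]
tcp_rot: [-3.141, 0.0, 3.139]
contact_force: [0.3, 0.4, -1.0]
grip_width: 64.4
finger_force: 0.0
green [257.5 167.3] [ 443.7 -124.6   74. ]
green [462.  373.4] [536.3 641.6  74. ]
```

View pics/p11.png

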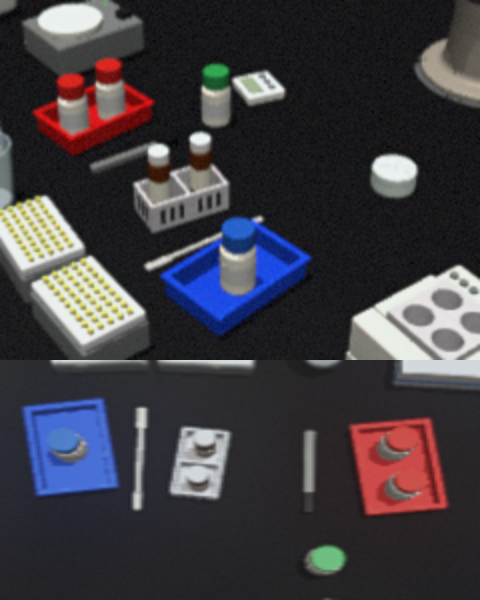

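Everything stands upright in its place. In the top view (lower half) the blue bottle is at (67,445), the vials at (203,443) and (197,480), and the red bottles at (395,445) and (402,487). The green bottle measures exactly where it started. Handing in.

```bash
python3 -c "
from plant import order; print(order.close_job())"
```

```text
the job is handed in; nothing more can be done
None
```

The job is handed in: both vials stand in the cooling rack, one to a bay, both red-capped bottles are in the red tray and the blue-capped one is in the blue tray, all upright, and the green-capped bottle has not moved; no verdict came back.

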